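# Open the gated ring-tray rack and draw out the upper tray

## Robot

A 6-joint arm with a two-finger parallel gripper is mounted at the origin on a cart in front of the work surface, level with it; the furniture and walls round the work are solid. World frame = base frame: x ahead of the robot, y to its left, z up, the work surface at z = 0. Lengths are in m, angles in degrees, forces in N, time in s.
With the tool pointing down it reaches from about 0.325 to 0.85 m from the base axis. Payload 15.5 kg.
Tool frame: the origin (TCP) lies midway between the tips of the shut fingers; the grasp point (between the pads) lies 19 mm behind it; y points along the fingers, x is the direction in which the jaws open and shut, and the axes are right-handed (so a half turn about y gives the same grasp; the last joint's range is limited). The gripper opens to 91 mm and grips with 3 to 60 N. Pads are 32 mm wide; open, the fingers measure 118 mm over their backs; the gripper's body (76 mm by 178 mm) begins 60 mm behind the grasp point.
Start: joints at [68.325, 28.281, 77.091, -0, 74.628, -5.472], TCP at [0.174, 0.6, 0.214] pointing down, gripper open.
Joint ranges: [-166.48, 166.48], [-47.26, 123.95], [12.59, 153.08], [-70.14, 250.14], [6.76, 159.57], [-176.63, 176.63]. Speed limits (degrees/s): [108.29, 108.29, 147.25, 172.46, 172.46, 172.46].

## Interface

Orientations are given as a 3x3 rotation matrix whose columns are the frame's x, y, z axes.
In Python, from bench import ctrl gives the robot as it stands. The module is installed in compiled form; this text tells all that it offers. Calls block until the motion is done:
- ctrl.goto(position, orientation): joint-space move of the TCP to a pose.
- ctrl.move_l(position, vel=0.15, ori=None, contact_N=None): straight line of the TCP; ori=None keeps the orientation; vel is the mean speed in m/s. With contact_N (N) it stops when the force on the tool has changed by that much, and returns True; else False.
- ctrl.movej(angles): joint-space move.
- ctrl.command_gripper(opening): opening from 0.0 (shut) to 1.0 (fully open); the grip force is fixed at half the most; returns when the fingers have stopped.
- ctrl.sleep(seconds).
- ctrl.ik(position, orientation): joint angles nearest the present ones, or None.
- ctrl.read_camera(name): name is "scene" or "top" or "wrist"; returns the picture (400x640x3 uint8, blue, green, red); there is no depth.
- ctrl.camera_params(name): a dict with "fx", "fy", "cx", "cy" (pixels), "pose" (4x4, takes a point from camera to world coordinates); the wrist camera has in their place "T_tool_cam" (4x4, takes a point from camera to tool coordinates, whose origin is the TCP and whose axes are the tool frame's). Camera axes: x right, y up, looking along -z (the intrinsics and any distortion apply to the point x, -y, -z); pixel columns grow to the right and rows downward; lengths in m; the calibration is good to about 2 mm. A picture is of the moment at which its call begins: read the wrist's pose just before it. camera_params takes no time and is no camera call.
A pose or a line that the arm cannot do raises ctrl.MotionError and nothing moves.
- ctrl.sign_off(): hands the job in, once; it reports no verdict.
Readings, each from a call of its own:
- ctrl.current_t(): time.
- ctrl.current_q(): joint angles.
- ctrl.current_dq(): joint speeds.
- ctrl.current_effort(): joint torques, N m.
- ctrl.current_tool_pos(): TCP position.
- ctrl.current_eef_rot(): TCP orientation.
- ctrl.current_contact_force(): force on the tool from outside, world axes, zero at the start.
- ctrl.current_wrist_torque(): the same for the moment, N m.
- ctrl.current_grip_width(): opening from 0.0 (shut) to 1.0 (fully open).
Only numpy, scipy, OpenCV 4.12 (cv2) and the standard library are available. Lean on these libraries where they do the work, as an engineer would, in place of code of your own. Each camera call takes 0.05 s, during which the arm holds its last target. There are 200 camera calls.

## Task

Open up the little ring-tray rack: press the thumb lever down, going by feel, until it has lifted the latch bar out of its catch and just brought it up against its stop (force neither the bar nor the catch), and keep it pressed while you start the gate swinging. Swing the gate open to a right angle or beyond, let go of the lever so that the bar drops again, then draw the upper tray out by its knob until it stops. Let go, and leave the jar, the pot, the loupe and the small block around it where they are.

Things in the scene. Friction and masses are not known exactly. Their poses are not given: they have to be found in the camera images.
- tray_rack: Grey steel two-tray rack, fixed; origin on the bench, -x is its front. In its frame, mm: walls y = -66..66, roof top z = 90 over x = -56..45; open above the 30 mm between the trays' fronts (x = -55) and the barred gate (119 wide, z = 16..98, x = -95..-87). Elsewhere, right of the robot's base: a bench lamp up to 370 mm high within x = 0..730, y = -710..-290 (world): pass above it.
- gate (a joint): Angle of the gate, rad: 0 shut, grows as the free edge swings out to the front, stops at 1.9. It turns about the vertical line through gate_hinge (counter-clockwise seen from above), with a little friction: it stays where it is left. A loose latch lets it rattle up to about 0.02 while latched.
- gate_hinge (a point): Point on the gate's hinge axis, 60 mm above the bench: at (-91, -66, 60) mm in the rack's frame. Turns with the gate: at gate angle 0 its axes are the rack's; y runs along the gate towards its free edge, -x is the gate's outer face.
- latch_bar (a joint): Angle of the steel latch bar on the gate's outer face, rad: 0 lying in its catch, grows as its nose rises; with the gate open it hangs at about -0.01. Bar 94 x 14 x 7 mm, pivot 64 mm from the hinge, nose 149 mm from it. The nose clears the catch's lip at about 0.115; the bar meets the rubber buffer of its stop at about 0.132.
- latch_catch: Brass catch fixed to the rack's front edge on the latch side: a ledge under the bar's nose and, 2.5 mm in front of the bar, a lip 5 mm thick that stands 8 mm above the bar's underside. Its frame is the rack's (origin and axes), the catch itself at (-100, 72, 72) mm. The bar must be over the lip before the gate can swing; it is past the lip at a gate angle of 0.11.
- latch_stop: Brass staple on the gate round the bar, 118 mm from the hinge; a rubber buffer under its top stops the rising bar, fairly stiffly. Its frame is that of the gate: origin on the hinge axis at bench height.
- thumb_lever (a joint): Angle of the brass thumb lever, rad: 0 at rest, grows as its pad is pressed down (0.025 per mm of pad travel). A light spring returns it (0.5 to 1.5 N at the pad). It has free play that is set differently each time and cannot be seen: 1 to 12 mm of pad travel before it starts to lift the bar; from there 9 mm more lift the bar clear and 10 to 11 mm bring it to its stop, where each further mm takes about 3.5 N at the pad.
- thumb_pad (a point): Centre of the lever's thumb pad: a brass bar 30 mm long (its x), 14 mm wide (y), 7 mm thick, rim raised at its outer end; press it from above or pinch its sides. At rest at (-67, 99, 74) mm from the hinge axis at bench height, in the gate's axes: 63 mm in front of the gate. The lever pivots about a line along y, 40 mm behind the pad's centre and 10 mm below it. Pinched hard, it turns stiffly.
- upper_tray (a joint): How far the upper tray is drawn out to the front, m: 0 home, 0.065 at its stop. Slides with about 1.5 N.
- tray_knob (a point): Centre of the upper tray's brass knob, a round head 14 mm in diameter and 16 mm long, its axis along the rack's x, 15 mm in front of the tray's face, 65 mm above the bench; pinch it from above by its sides once the gate is open. The lower tray's knob is 40 mm below it. x, y and z as the rack's.
- loupe: Black eye loupe, 38 mm across, 32 high, origin under its centre. Leave it alone.
- char_block: Small charcoal block, 21 x 27 x 10 mm, origin under its centre. Leave it alone.
- glass_jar: Small glass jar with a brush standing in it, 40 x 38 x 83 mm, behind the rack's hinge side; origin under its centre. Leave it alone.
- flux_pot: Low glass pot with a white lid, 45 mm across, 25 high, standing on the rack's roof; origin under its centre. Leave it alone.

How it is judged:
By the outcome, as a careful person would: the job done as asked, in the order asked, and still so for the second after the job is handed in, with the robot touching nothing.
It also fails if it takes over 72 s, if anything falls off the work surface, if the arm or the gripper's body presses on something with over 40 N, if the wrist force passes 120 N, or if a joint passes its speed limit or range.

## Working session

There is one attempt and no reset: what is moved stays moved. The work goes in short steps, each a Python script; the robot and the scene stay as the last script left them, time stands still between calls to the robot, and variables do not carry over. Pictures are saved under pics/ and viewed, about 8 in all and at most 12, crops included, and the job is handed in when it is done.

```bash
mkdir -p pics; python3 - <<'E'
from bench import ctrl
import cv2,numpy as np
np.set_printoptions(precision=4,suppress=True)
for n in("scene","top","wrist"):
    cv2.imwrite(f"pics/{n}0.png",ctrl.read_camera(n)); p=ctrl.camera_params(n); print(n,p)
print(ctrl.current_t(),ctrl.current_tool_pos(),ctrl.current_eef_rot())
a=cv2.imread("pics/scene0.png");b=cv2.imread("pics/top0.png")
E
```

```text
scene {'fx': 437.03824252190924, 'fy': 437.03824252190924, 'cx': 324.2450486346151, 'cy': 202.40010719177513, 'pose': array([[ 0.6879,  0.5617, -0.4597,  0.13  ],
       [-0.7258,  0.5259, -0.4434, -0.1869],
       [-0.0073,  0.6387,  0.7694,  0.7257],
       [ 0.    ,  0.    ,  0.    ,  1.    ]])}
top {'fx': 516.7866441556941, 'fy': 516.7866441556941, 'cx': 321.3195039258795, 'cy': 196.49571140425496, 'pose': array([[ 0.0138,  0.9956, -0.0925,  0.4107],
       [-0.9999,  0.0131, -0.0078,  0.1968],
       [-0.0065,  0.0926,  0.9957,  1.1682],
       [ 0.    ,  0.    ,  0.    ,  1.    ]])}
wrist {'fx': 297.9168404079743, 'fy': 297.9168404079743, 'cx': 319.0680430817986, 'cy': 205.41154651859694, 'T_tool_cam': array([[ 1.    ,  0.0006,  0.0007, -0.    ],
       [ 0.0005,  0.2583, -0.9661, -0.17  ],
       [-0.0007,  0.9661,  0.2583,  0.0735],
       [ 0.    ,  0.    ,  0.    ,  1.    ]])}
0.15 [0.1743 0.5999 0.2135] [[ 0.2791 -0.0003 -0.9603]
 [ 0.9603 -0.0008  0.2791]
 [-0.0009 -1.      0.0001]]
```

View pics/scene0.png

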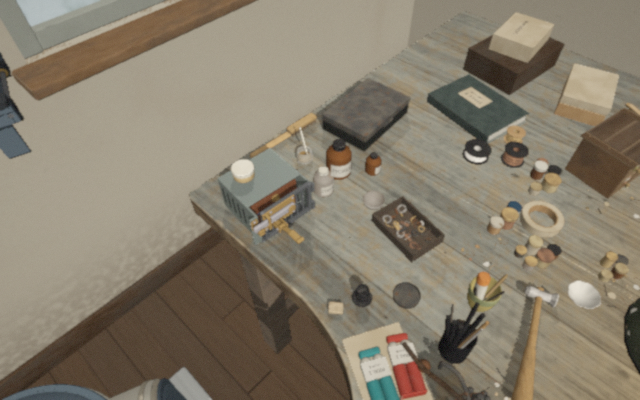

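View pics/top0.png

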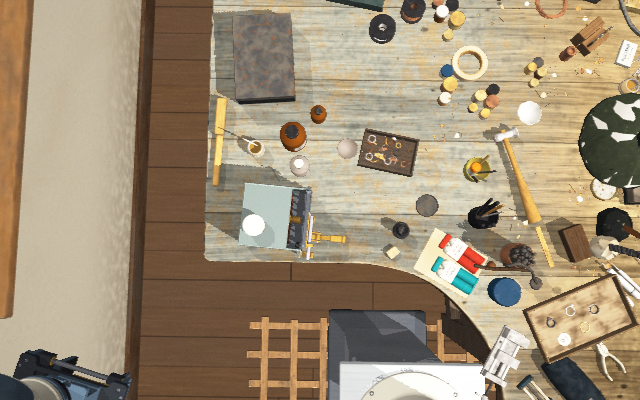

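The top view shows the rack near (275,215), its front facing image right (world -y), and the lever pad near (330,239). The scene view shows the rack near (265,190). I'll zoom in on both.

```bash
python3 - <<'E'
import cv2,numpy as np
a=cv2.imread("pics/scene0.png")[145:245,200:330];b=cv2.imread("pics/top0.png")[170:270,225:355]
f=lambda i:cv2.resize(i,None,fx=6,fy=6,interpolation=cv2.INTER_CUBIC)[:, :780]
cv2.imwrite("pics/c1.png",f(a));cv2.imwrite("pics/c2.png",f(b))
E
```

```text
(no output)
```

View pics/c1.png

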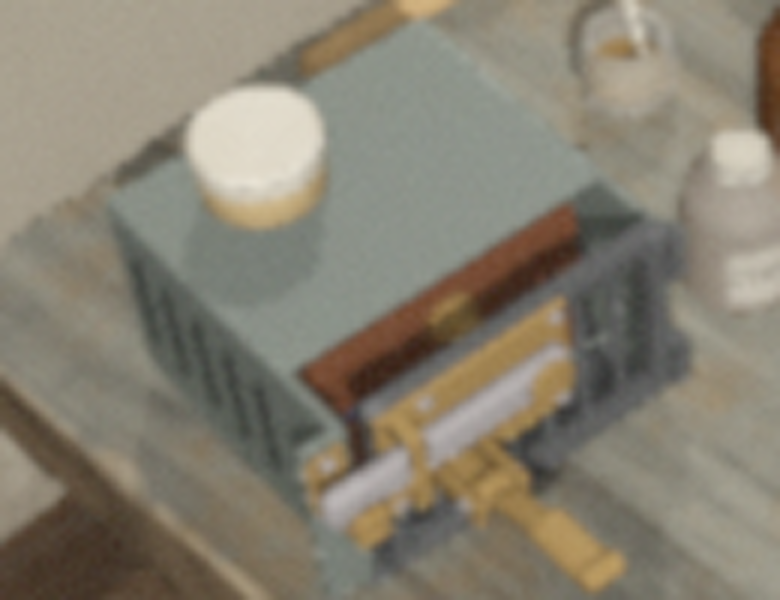

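View pics/c2.png

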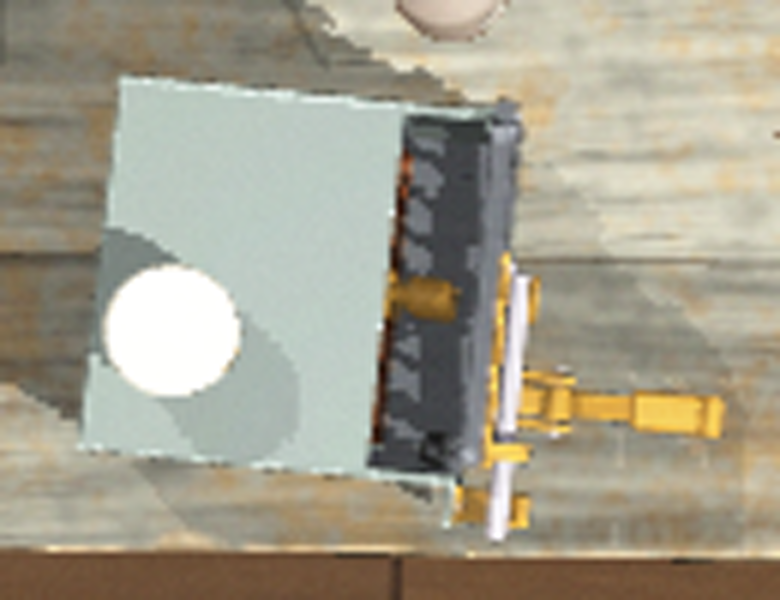

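```bash
cat > h.py <<'E'
from bench import ctrl
import cv2,numpy as np
from scipy.optimize import least_squares
np.set_printoptions(precision=4,suppress=True)
def proj(p,P,T=None):
    T=p["pose"] if T is None else T
    c=(np.asarray(P,float)-T[:3,3])@T[:3,:3]
    return np.c_[p["fx"]*c[:,0]/-c[:,2]+p["cx"], p["fy"]*-c[:,1]/-c[:,2]+p["cy"]]
def rack2w(s,P):
    P=np.asarray(P,float)/1000; c,n=np.cos(s[2]),np.sin(s[2])
    return np.c_[c*P[:,0]-n*P[:,1]+s[0], n*P[:,0]+c*P[:,1]+s[1], P[:,2]]
E
python3 - <<'E'
from h import *
R=[(45,-66,90),(45,66,90),(-56,-66,90),(-56,66,90),(-158,33,77),(-70,0,65)]
t=(np.array([(121,78),(80,448),(405,110),(368,468),(678,413),(430,298)])+.5)/6-.5+[225,170]
s=(np.array([(425,22),(112,195),(597,184),(288,372),(575,545)])+.5)/6-.5+[200,145]
pt,ps=ctrl.camera_params("top"),ctrl.camera_params("scene")
ft=lambda v:(proj(pt,rack2w(v,R))-t).ravel()
fs=lambda v:(proj(ps,rack2w(v,R[:5]))-s).ravel()
for f in(ft,fs,lambda v:np.r_[ft(v),fs(v)]):
    r=least_squares(f,[.35,.3,1.5],loss="soft_l1"); print(r.x,r.x[2]*57.3,f(r.x).reshape(-1,2).round(1).tolist())
v=r.x
print("pad,knob,hinge",rack2w(v,[(-158,33,77.5),(-70,0,65),(-91,-66,60)]))
E
```

```text
[0.4696 0.3273 1.4902] 85.38725617914626 [[-0.1, -0.5], [-0.1, 0.6], [0.4, -1.3], [0.2, 1.9], [-1.2, -0.1], [0.4, -0.2]]
[0.4724 0.3265 1.4797] 84.78690846096927 [[0.5, -0.7], [-0.6, 0.9], [2.2, -1.8], [-0.7, 0.9], [-0.3, -0.2]]
[0.4708 0.3269 1.486 ] 85.14548488957881 [[0.3, -1.1], [0.0, -0.0], [0.7, -1.8], [0.3, 1.4], [-1.1, -0.3], [0.6, -0.6], [-0.4, -0.5], [-1.3, 1.4], [1.5, -1.7], [-1.2, 1.3], [-0.5, -0.0]]
pad,knob,hinge [[0.4245 0.1723 0.0775]
 [0.4649 0.2572 0.065 ]
 [0.5289 0.2306 0.06  ]]
```

Both fits agree to about 3 mm. I'll shut the gripper, go above the pad and look from close up.

```bash
cat >> h.py <<'E'
S=np.array([.4708,.3269,1.487])
PAD=np.array([-67,99,0.])   # from hinge axis, gate axes, mm
def gate(a,p,S=S):  # gate-frame mm -> world at gate angle a
    c,n=np.cos(a),np.sin(a); p=np.asarray(p,float)
    return rack2w(S,[[c*p[0]-n*p[1]-91,n*p[0]+c*p[1]-66,p[2]]])[0]
def ori(a,S=S):  # tool x = gate x (inward), y down
    t=S[2]+a; x=np.array([np.cos(t),np.sin(t),0]); y=np.array([0,0,-1.]); return np.c_[x,y,np.cross(x,y)]
def wproj(P):
    T=np.eye(4);T[:3,:3]=ctrl.current_eef_rot();T[:3,3]=ctrl.current_tool_pos()
    p=ctrl.camera_params("wrist"); return proj(p,P,T@p["T_tool_cam"])
E
python3 - <<'E'
from h import *
for a in(0,.5,1,1.7): print(a,ctrl.ik(gate(a,[-67,99,74]),ori(a)))
ctrl.command_gripper(0)
ctrl.goto(gate(0,[-70,99,115]),ori(0))
print(ctrl.current_t(),ctrl.current_q(),ctrl.current_tool_pos(),ctrl.current_contact_force())
print(wproj([gate(0,[x,y,77.5]) for x,y in((-82,92),(-82,106),(-52,92),(-52,106))]+[ctrl.current_tool_pos()]))
cv2.imwrite("pics/w1.png",ctrl.read_camera("wrist"))
E
```

```text
0 [ 14.6005  27.4132 109.0012  -0.      43.5856 -70.5984]
0.5 [   8.448    28.7614  105.6162   -0.       45.6224 -105.3987]
1 [   5.6339   31.6087   98.6007   -0.       49.7906 -136.8607]
1.7 [   7.0997   36.5636   86.6694   -0.       56.767  -175.5019]
3.3583 [ 14.309   23.1579 106.8637   0.0079  49.9458 -70.9251] [0.4247 0.1699 0.1152] [0.0793 0.8527 0.0328]
[[302.0554 237.6415]
 [301.7682 219.6725]
 [342.436  237.6368]
 [342.8207 219.6671]
 [319.0654 249.4484]]
```

View pics/w1.png

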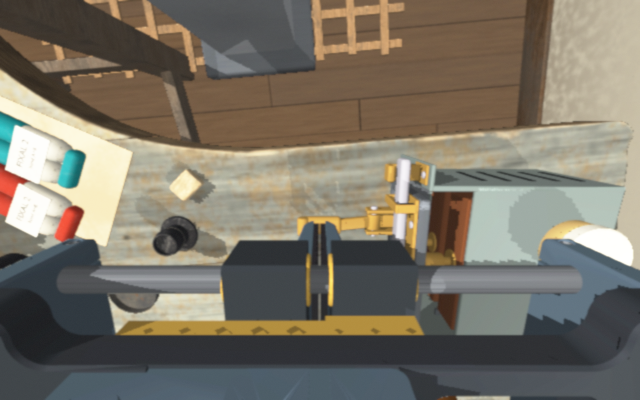

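The wrist view shows the shut fingertips at about (319,235), the pad from x≈298 (rim) rightwards at rows ~218-236, and the gate to its right. I'll zoom in for the rim and tip thickness.

```bash
python3 - <<'E'
import cv2
cv2.imwrite("pics/c3.png",cv2.resize(cv2.imread("pics/w1.png")[195:265,270:400],None,fx=6,fy=6,interpolation=cv2.INTER_CUBIC))
E
```

```text
(no output)
```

View pics/c3.png

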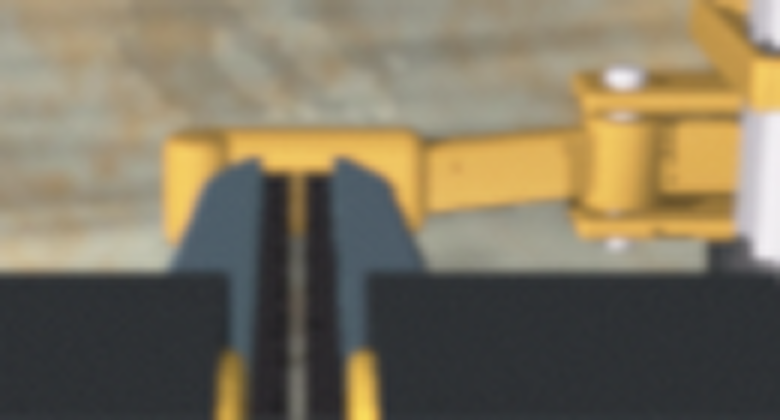

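The pad is centred under the tool in x and its rim is about 6 mm long. The fingertips taper to ~13 mm, so they fit behind the rim. Next I'll probe down in small steps and log the force.

```bash
cat >> h.py <<'E'
def feel(n=12,dt=.01):
    F=[]
    for _ in range(n): ctrl.sleep(dt); F.append(ctrl.current_contact_force())
    F=np.array(F); return F.mean(0),F.std(0)
def press(z0,z1,step,lim,base,gx=-70,gy=99):
    out=[]
    for z in np.arange(z0,z1-1e-6,-step):
        ctrl.move_l(gate(0,[gx,gy,z]),vel=.01); m,s=feel(8)
        out.append((z,ctrl.current_tool_pos()[2]*1000,m[2]-base,m[0],m[1])); print("%.2f z=%.2f F=%.2f xy %.2f %.2f sd %.2f"%(out[-1]+(s[2],)))
        if m[2]-base>lim: break
    return out
E
python3 - <<'E'
from h import *
ctrl.move_l(gate(0,[-70,99,84]),vel=.06); ctrl.sleep(.2)
m,s=feel(20);print(m,s)
press(82,73,1,2.5,m[2]); print(ctrl.current_t())
E
```

```text
[-0.0359  0.2    -0.0804] [0.5114 0.5645 0.4148]
82.00 z=81.94 F=0.13 xy -0.05 0.15 sd 0.39
81.00 z=80.97 F=0.12 xy 0.33 -0.01 sd 0.55
80.00 z=79.98 F=0.15 xy -0.02 -0.01 sd 0.45
79.00 z=78.97 F=0.13 xy -0.05 -0.15 sd 0.45
78.00 z=77.98 F=-0.11 xy 0.21 0.22 sd 0.38
77.00 z=76.99 F=-0.13 xy -0.23 0.38 sd 0.34
76.00 z=75.98 F=0.06 xy -0.01 0.02 sd 0.31
75.00 z=74.98 F=0.97 xy 0.33 -0.33 sd 0.65
74.00 z=73.98 F=0.70 xy 0.27 -0.50 sd 0.36
73.00 z=72.98 F=1.22 xy -0.36 -0.61 sd 0.50
7.7083
```

```bash
cat >> h.py <<'E'
def press2(zs,base,hist,thr,gx=-70,gy=99):
    for z in zs:
        ctrl.move_l(gate(0,[gx,gy,z]),vel=.01); m,s=feel(12); f=m[2]-base
        print("%.2f z=%.2f F=%.2f xy %.2f %.2f"%(z,ctrl.current_tool_pos()[2]*1000,f,m[0],m[1]))
        if f-np.mean(hist[-3:])>thr: print("jump"); break
        hist.append(f)
E
python3 - <<'E'
from h import *
press2(list(np.arange(72,66.5,-1))+list(np.arange(66.5,53,-.5)),-.08,[.9,1.],1.3); print(ctrl.current_t())
E
```

```text
72.00 z=71.99 F=1.36 xy -0.37 -0.69
71.00 z=71.00 F=0.94 xy -0.27 -0.50
70.00 z=69.99 F=1.31 xy -0.37 -1.17
69.00 z=68.99 F=1.48 xy -0.06 -1.95
68.00 z=68.00 F=1.33 xy -0.09 -1.98
67.00 z=66.99 F=1.27 xy 0.18 -1.61
66.50 z=66.50 F=1.47 xy 0.36 -1.85
66.00 z=65.99 F=1.42 xy 0.32 -1.83
65.50 z=65.50 F=1.25 xy -0.00 -1.88
65.00 z=65.00 F=1.61 xy 0.18 -1.79
64.50 z=64.48 F=1.78 xy 0.02 -2.14
64.00 z=64.00 F=2.41 xy 0.24 -2.31
63.50 z=63.52 F=3.37 xy -0.04 -2.23
jump
12.2583
```

The force rises from z≈64, which could be the stop or the pick-up. The bar's nose would be ~11 mm up if it is the stop, so I'll look.

```bash
python3 - <<'E'
from h import *
print(feel(20)[0])
cv2.imwrite("pics/s2.png",ctrl.read_camera("scene"));cv2.imwrite("pics/w2.png",ctrl.read_camera("wrist"))
f=lambda i:cv2.resize(i,(780,290),interpolation=cv2.INTER_CUBIC)
a=cv2.imread("pics/scene0.png")[195:245,240:310];b=cv2.imread("pics/s2.png")[195:245,240:310]
w1=cv2.imread("pics/w1.png")[145:250,290:450];w2=cv2.imread("pics/w2.png")[145:250,290:450]
r=lambda i:cv2.resize(i,(400,290),interpolation=cv2.INTER_CUBIC)
cv2.imwrite("pics/c4.png",np.vstack([np.hstack([r(a),r(b)]),np.hstack([r(w1),r(w2)])]))
E
```

```text
[-0.0392 -2.5642  3.4017]
```

View pics/c4.png

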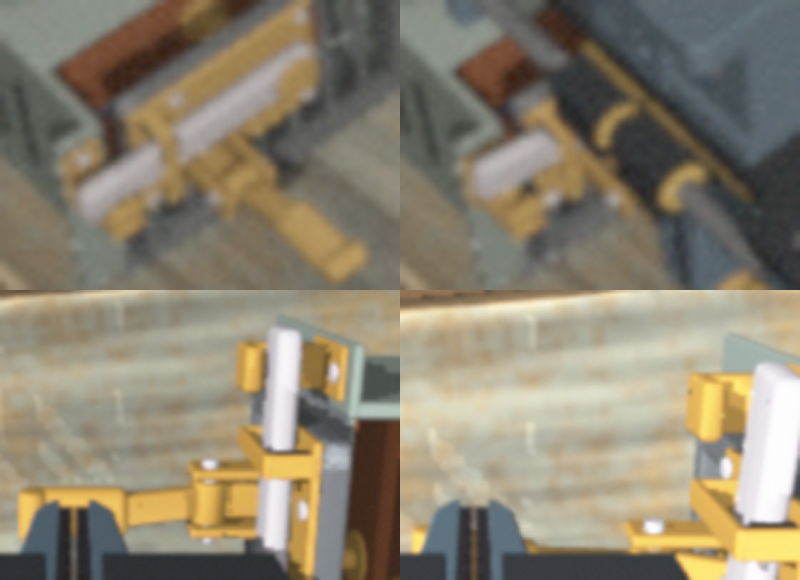

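The bar is fully up under its staple and its nose is above the catch lip (scene crop right, wrist crop bottom right). So this is the stop. I'll start swinging with the press held, checking the force as I go.

```bash
cat >> h.py <<'E'
def swing(angs,z,gx=-70,gy=99,vel=.03,lo=2.2,hi=4.2,zl=(62.5,64.2),n=8,ad=True):
    for a in angs:
        ctrl.move_l(gate(a,[gx,gy,z]),vel=vel,ori=ori(a)); m,_=feel(n)
        d=ori(a)[:,0]@m; print("a=%.3f z=%.2f Fz=%.2f Fpull=%.2f Flat=%.2f"%(a,z,m[2],d,-ori(a)[:,2]@m))
        if ad: z=np.clip(z+(-.3 if m[2]<lo else .3 if m[2]>hi else 0),*zl)
        if np.hypot(m[0],m[1])>9: print("HIGH"); break
    return z
E
python3 - <<'E'
from h import *
ctrl.move_l(gate(0,[-70,99,63.7]),vel=.01); print(feel(10)[0])
swing(np.arange(.02,.17,.02),63.7); print(ctrl.current_t())
cv2.imwrite("pics/w3.png",ctrl.read_camera("wrist"));cv2.imwrite("pics/s3.png",ctrl.read_camera("scene"));cv2.imwrite("pics/t3.png",ctrl.read_camera("top"))
a=cv2.imread("pics/w3.png")[120:260,270:470];b=cv2.imread("pics/t3.png")[170:270,225:355]
r=lambda i:cv2.resize(i,(400,290),interpolation=cv2.INTER_CUBIC)
cv2.imwrite("pics/c5.png",np.hstack([r(a),r(b)]))
E
```

```text
[-0.0067 -2.5287  2.9466]
a=0.020 z=63.70 Fz=2.69 Fpull=-0.82 Flat=-0.57
a=0.040 z=63.70 Fz=1.85 Fpull=-1.09 Flat=-0.44
a=0.060 z=63.40 Fz=1.11 Fpull=-0.75 Flat=-0.34
a=0.080 z=63.10 Fz=0.89 Fpull=-0.46 Flat=-0.01
a=0.100 z=62.80 Fz=1.31 Fpull=-0.50 Flat=-0.16
a=0.120 z=62.50 Fz=0.70 Fpull=-0.48 Flat=-0.33
a=0.140 z=62.50 Fz=0.92 Fpull=-0.66 Flat=-0.10
a=0.160 z=62.50 Fz=1.18 Fpull=-0.64 Flat=-0.13
15.3917
```

View pics/c5.png

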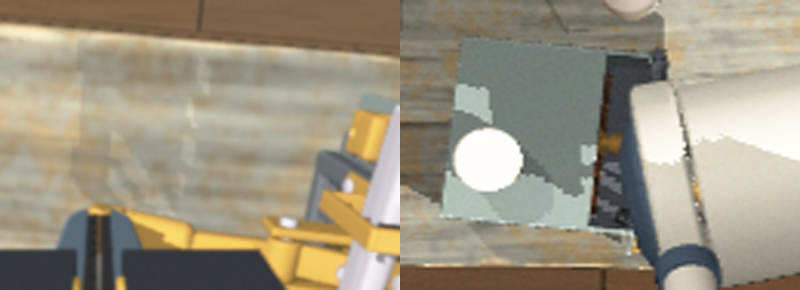

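```bash
python3 - <<'E'
from h import *
im=cv2.imread("pics/w3.png"); k=5; x0,y0=270,120
c=cv2.resize(im[y0:y0+115,x0:x0+160],None,fx=k,fy=k,interpolation=cv2.INTER_CUBIC)
for a,col in((0,(0,0,255)),(.08,(0,255,255)),(.16,(0,255,0))):
    # bar top edge: pivot 64 -> nose 149, gate x ~ -8 (outer face -4, bar ~-12), z ~ 80 raised nose
    for P in([gate(a,[-12,118,84]),gate(a,[-12,149,88])],[gate(a,[-84,99,66]),gate(a,[-54,99,70])]):
        q=((wproj(P)-[x0,y0])*k).astype(int); cv2.line(c,tuple(map(int,q[0])),tuple(map(int,q[1])),col,1)
cv2.imwrite("pics/c6.png",c); print(ctrl.current_tool_pos())
E
```

```text
[0.4356 0.1534 0.0625]
```

View pics/c6.png

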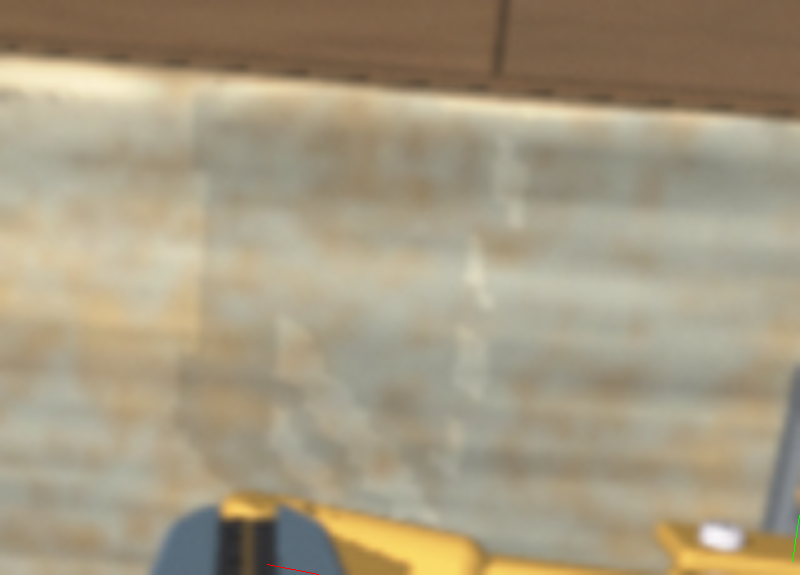

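The gate hasn't moved (the pad edge matches the angle-0 line). With the pad tilted down, the upright tip slid over the low rim. I'll pinch the pad by its sides instead and turn the tool with the lever about its pivot. First step: back off, re-orient and look.

```bash
cat >> h.py <<'E'
def pinch(a,th,pad=(-69,99,73),dz=-8,S=S,dx=0,dzz=0):
    """TCP pose pinching the pad (rest centre `pad`), gate angle a, lever angle th; dx,dzz mm offsets in gate frame"""
    c,s=np.cos(th),np.sin(th); piv=np.array([pad[0]+40,pad[2]-10]); r=np.array([-40.,10+dz])
    q=piv+np.array([c*r[0]-s*r[1],s*r[0]+c*r[1]])
    g=S[2]+a; gx=np.array([np.cos(g),np.sin(g),0]); up=np.array([0,0,1.])
    z=c*gx+s*up; y=s*gx-c*up
    return gate(a,[q[0]+dx,pad[1],q[1]+dzz],S),np.c_[np.cross(y,z),y,z]
E
python3 - <<'E'
from h import *
ctrl.move_l(ctrl.current_tool_pos()+[0,0,.05],vel=.1)
for a,t in((0,0),(0,.35),(.5,.32),(1,.32),(1.68,.32)): print(a,t,ctrl.ik(*pinch(a,t)))
p,R=pinch(0,0); p[2]=.11
ctrl.goto(p,R); ctrl.command_gripper(.42); print(ctrl.current_t(),ctrl.current_tool_pos(),ctrl.current_grip_width())
im=ctrl.read_camera("wrist"); cv2.imwrite("pics/w4.png",im)
q=wproj([gate(0,[x,y,77]) for x,y in((-84,92),(-84,106),(-54,106),(-54,92))]); print(q)
c,k=im.copy(),1
lo=q.min(0).astype(int)-[55,45]; hi=q.max(0).astype(int)+[55,45]; k=5
c=cv2.resize(im[lo[1]:hi[1],lo[0]:hi[0]],None,fx=k,fy=k,interpolation=cv2.INTER_CUBIC)
cv2.polylines(c,[((q-lo+.5)*k).astype(np.int32)],True,(0,0,255),1); print(lo,hi,c.shape)
cv2.imwrite("pics/c7.png",c)
E
```

```text
0 0 [ 14.3622  28.3318 109.5651  -0.      42.1031  19.1634]
0 0.35 [ -1.1273  30.7296 116.5638  34.9787  36.6491 -25.3968]
0.5 0.32 [ -3.6244  34.1878 103.3575  20.4667  52.9576 -41.3821]
1 0.32 [ -1.5168  39.4813  88.6651  11.5598  67.2849 -59.9347]
1.68 0.32 [  6.1358  46.4524  70.7723   1.4888  81.0559 -85.7881]
18.55 [0.4245 0.1702 0.11  ] 0.41893979947419285
[[329.7375 249.4405]
 [310.673  249.455 ]
 [310.3333 210.16  ]
 [330.0986 210.145 ]]
[255 165] [385 294] (645, 650, 3)
```

View pics/c7.png

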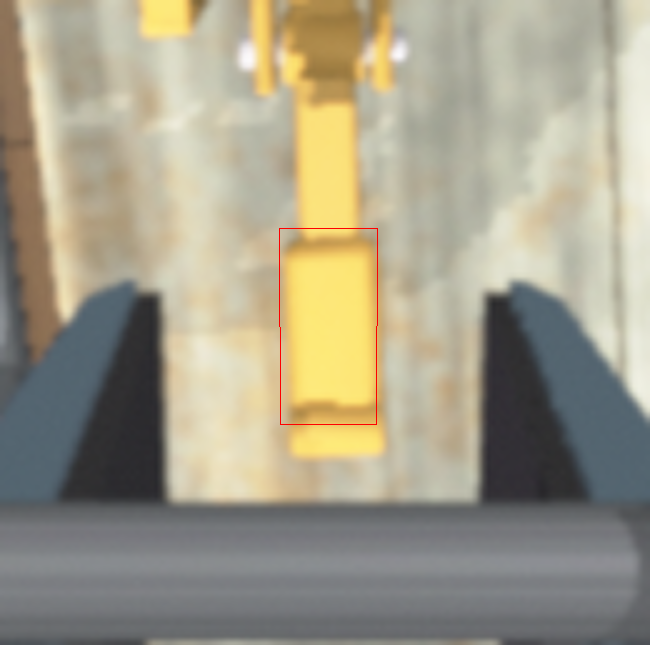

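The view is clear. The pad sits between the open jaws, centre at crop x≈333 against the tool's 323, about 2° turned and ~2.5 mm further out. That matches the gate resting at its 0.02–0.03 rattle limit. I'll correct for that, descend, pinch, and check the forces.

```bash
python3 - <<'E'
from h import *
A=.028
p,R=pinch(A,0); ctrl.move_l(np.r_[p[:2],.1],ori=R,vel=.05); ctrl.move_l(p,vel=.06); ctrl.sleep(.15)
b,_=feel(15); tb=ctrl.current_wrist_torque(); print("base",b,tb)
ctrl.command_gripper(0); print("w",ctrl.current_grip_width()*91,feel(15)[0]-b,np.array(ctrl.current_wrist_torque())-tb)
for th in(.06,.12,.18):
    p,R=pinch(A,th); ctrl.move_l(p,ori=R,vel=.03); f=feel(10)[0]-b; print(th,"Fout/in %.2f lat %.2f z %.2f"%(f@ori(A)[:,0],f@-ori(A)[:,2],f[2]),np.array(ctrl.current_wrist_torque())-tb)
print(ctrl.current_t())
E
```

```text
base [ 0.0709 -0.1128 -0.0391] [-0.1444  0.0657  0.0102]
w 13.42488517183195 [-2.4701  0.9081  1.7031] [0.2058 0.5092 0.2847]
0.06 Fout/in 1.51 lat -3.23 z 0.23 [0.1343 0.5661 0.4088]
0.12 Fout/in 1.00 lat -3.47 z -0.26 [0.0106 0.6186 0.439 ]
0.18 Fout/in 0.97 lat -3.52 z -0.90 [-0.0665  0.5789  0.4577]
21.6083
```

The forces are low, so the pinch is well centred. I'll continue by feel to the stop.

```bash
python3 - <<'E'
from h import *
A=.028; h=[]
for th in list(np.arange(.21,.27,.02))+list(np.arange(.27,.37,.01)):
    p,R=pinch(A,th); ctrl.move_l(p,ori=R,vel=.02); f=feel(12)[0]; t=ctrl.current_wrist_torque()
    print("%.3f in %.2f lat %.2f z %.2f T %.2f %.2f"%(th,f@ori(A)[:,0],f@-ori(A)[:,2],f[2],t[0],t[1]))
    h.append(f[2])
    if len(h)>4 and f[2]-min(h)>2.0: break
print(ctrl.current_t())
cv2.imwrite("pics/w5.png",ctrl.read_camera("wrist"));cv2.imwrite("pics/s5.png",ctrl.read_camera("scene"))
E
```

```text
0.210 in 0.49 lat -3.71 z -1.38 T -0.41 0.72
0.230 in 1.03 lat -4.27 z -1.73 T -0.30 0.71
0.250 in 1.11 lat -4.43 z -1.59 T -0.31 0.78
0.270 in 0.77 lat -4.63 z -1.76 T -0.41 0.78
0.270 in 0.23 lat -4.66 z -2.07 T -0.39 0.84
0.280 in 0.69 lat -5.01 z -1.94 T -0.37 0.86
0.290 in 0.67 lat -4.84 z -1.58 T -0.37 0.89
0.300 in 0.34 lat -5.34 z -1.99 T -0.38 0.87
0.310 in 0.42 lat -5.18 z -1.86 T -0.44 0.92
0.320 in 0.40 lat -5.22 z -1.78 T -0.41 0.92
0.330 in 0.29 lat -5.18 z -1.87 T -0.43 0.88
0.340 in 0.38 lat -5.04 z -1.89 T -0.51 0.84
0.350 in 0.90 lat -5.16 z -1.55 T -0.47 0.85
0.360 in 0.73 lat -5.09 z -2.13 T -0.47 0.89
26.5083
```

No stop was felt by 0.36, which disagrees with the earlier press. I'll look at the bar and pad.

```bash
python3 - <<'E'
import cv2,numpy as np
r=lambda i,w,h:cv2.resize(i,(w,h),interpolation=cv2.INTER_CUBIC)
g=lambda n:r(cv2.imread(f"pics/{n}.png")[195:245,240:310],266,190)
w=cv2.imread("pics/w5.png")
top=np.hstack([g("scene0"),g("s2"),g("s5")])
bot=np.hstack([r(w[110:300,200:440],798,632)])[:400]
cv2.imwrite("pics/c8.png",np.vstack([top,bot[:, :798]]))
E
```

```text
(no output)
```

View pics/c8.png

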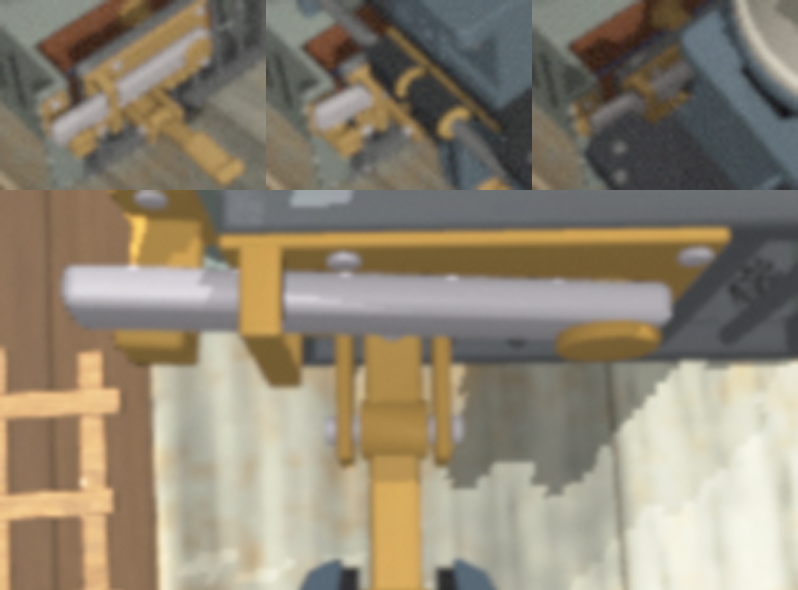

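```bash
python3 - <<'E'
from h import *
px=lambda x,y:np.array([200+(x+.5)*240/798-.5,110+(y-190+.5)*190/632-.5])
obs=np.array([px(100,267),px(640,286)])
print("obs",obs, "nose end col",px(64,295),"tail col",px(672,300))
# back/top edge of bar: gx=-d, height offset +7 about bar axis
for zb in(72,78):
  for phi in(0,.05,.1,.13,.16):
    P=[]
    for s in(-5,80):
        P.append(gate(.028,[-8.5,64+s*np.cos(phi)-7*np.sin(phi),zb+s*np.sin(phi)+7*np.cos(phi)]))
    q=wproj(P); print(zb,phi,q.round(1).tolist(),"slope px/px %.3f"%((q[1,1]-q[0,1])/(q[1,0]-q[0,0])))
d=obs[0]-obs[1]; print("obs slope %.3f"%(d[1]/d[0]))
# gate plate bottom reference: gate top rail z=98 outer edge
q=wproj([gate(.028,[-4,20,98]),gate(.028,[-4,110,98])]);print(q)
p=ctrl.camera_params("scene")
for phi in(0,.1,.13): print("scene",phi,proj(p,[gate(.028,[-12,149,75+85*np.sin(phi)])]))
E
```

```text
obs [[229.7256 132.7991]
 [392.1316 138.5111]] nose end col [218.8985 141.2168] tail col [401.7556 142.7199]
72 0 [[394.6, 140.3], [237.0, 140.4]] slope px/px -0.001
72 0.05 [[395.2, 140.5], [235.7, 138.1]] slope px/px 0.015
72 0.1 [[395.6, 140.6], [234.8, 135.6]] slope px/px 0.032
72 0.13 [[395.9, 140.7], [234.5, 134.0]] slope px/px 0.042
72 0.16 [[396.2, 140.8], [234.3, 132.4]] slope px/px 0.052
78 0 [[397.6, 136.7], [233.8, 136.8]] slope px/px -0.001
78 0.05 [[398.1, 136.9], [232.4, 134.2]] slope px/px 0.016
78 0.1 [[398.6, 137.0], [231.4, 131.5]] slope px/px 0.033
78 0.13 [[398.9, 137.1], [231.0, 129.9]] slope px/px 0.043
78 0.16 [[399.1, 137.2], [230.7, 128.1]] slope px/px 0.054
obs slope 0.035
[[486.1905 118.5403]
 [297.5577 118.6787]]
scene 0 [[256.3995 233.9654]]
scene 0.1 [[255.8063 231.2364]]
scene 0.13 [[255.6273 230.413 ]]
```

The bar's slope in the image (0.041 relative to the gate plate) gives a bar angle of about 0.12. That is nearly at the stop but not on it, so I'll continue in small steps.

```bash
python3 - <<'E'
from h import *
A=.028; h=[-1.9,-1.8]
for th in np.arange(.366,.43,.008):
    p,R=pinch(A,th); ctrl.move_l(p,ori=R,vel=.02); f=feel(14)[0]; t=ctrl.current_wrist_torque()
    print("%.3f in %.2f lat %.2f z %.2f T %.2f %.2f"%(th,f@ori(A)[:,0],f@-ori(A)[:,2],f[2],t[0],t[1]))
    h.append(f[2])
    if f[2]>-.9: break
print(ctrl.current_t())
cv2.imwrite("pics/w6.png",ctrl.read_camera("wrist"));cv2.imwrite("pics/s6.png",ctrl.read_camera("scene"))
E
```

```text
0.366 in 0.57 lat -5.28 z -1.86 T -0.47 0.87
0.374 in 0.58 lat -5.22 z -1.61 T -0.47 0.88
0.382 in 0.38 lat -5.40 z -1.00 T -0.47 0.91
0.390 in 0.46 lat -5.09 z -0.54 T -0.42 0.86
28.075
```

The stop is felt: Fz rises ~1.4 N from θ≈0.378. I'll hold there and swing.

```bash
cat >> h.py <<'E'
def sw(angs,th=.388,vel=.04,n=6):
    for a in angs:
        p,R=pinch(a,th); ctrl.move_l(p,ori=R,vel=vel); f=feel(n)[0]
        print("a=%.2f in %.2f lat(-gy) %.2f z %.2f"%(a,f@ori(a)[:,0],f@-ori(a)[:,2],f[2]))
        if np.hypot(f[0],f[1])>14: print("HIGH"); return False
    return True
E
python3 - <<'E'
from h import *
sw([.04,.055,.07,.085,.10,.12,.14,.17,.2]); print(ctrl.current_t(),ctrl.current_grip_width()*91)
E
```

```text
a=0.04 in -0.05 lat(-gy) -5.58 z -0.79
a=0.06 in 0.57 lat(-gy) -5.29 z -0.07
a=0.07 in 0.13 lat(-gy) -5.08 z -0.17
a=0.09 in 0.39 lat(-gy) -4.99 z 0.13
a=0.10 in 0.40 lat(-gy) -4.46 z 0.17
a=0.12 in 0.79 lat(-gy) -4.91 z 0.27
a=0.14 in 1.39 lat(-gy) -4.26 z 0.64
a=0.17 in 1.31 lat(-gy) -4.12 z 0.41
a=0.20 in 1.64 lat(-gy) -3.22 z 0.30
30.875 13.388353647792185
```

```bash
python3 - <<'E'
from h import *
sw(list(np.arange(.3,1.61,.1))+[1.68],vel=.06,n=4); print(ctrl.current_t(),ctrl.current_grip_width()*91)
E
```

```text
a=0.30 in 2.82 lat(-gy) -2.51 z 1.50
a=0.40 in 3.59 lat(-gy) -0.57 z 0.98
a=0.50 in 4.88 lat(-gy) 2.26 z 0.98
a=0.60 in 5.05 lat(-gy) 3.52 z 0.23
a=0.70 in 5.47 lat(-gy) 4.08 z 0.93
a=0.80 in 6.04 lat(-gy) 4.53 z 1.36
a=0.90 in 5.50 lat(-gy) 4.23 z 1.45
a=1.00 in 5.28 lat(-gy) 4.26 z 2.02
a=1.10 in 4.67 lat(-gy) 4.90 z 2.20
a=1.20 in 5.15 lat(-gy) 4.60 z 2.51
a=1.30 in 5.28 lat(-gy) 5.26 z 3.09
a=1.40 in 4.64 lat(-gy) 4.24 z 2.83
a=1.50 in 4.32 lat(-gy) 5.54 z 3.20
a=1.60 in 4.70 lat(-gy) 4.96 z 3.78
a=1.68 in 4.83 lat(-gy) 5.37 z 3.54
36.5833 13.916408366495522
```

The gate is at about 1.68. Now I'll ease the lever back, let go, lift clear, go over the knob and look.

```bash
python3 - <<'E'
from h import *
a=1.68
p,R=pinch(a,.1); ctrl.move_l(p,ori=R,vel=.06)
ctrl.command_gripper(.34); print(feel(6)[0])
p=p.copy(); p[2]=.17; ctrl.move_l(p,vel=.15)
_,R=pinch(0,0); k=rack2w(S,[(-74,0,0)])[0]; k[2]=.14
ctrl.goto(k,R); print(ctrl.current_t(),ctrl.current_tool_pos(),feel(8)[0])
w=ctrl.read_camera("wrist");t=ctrl.read_camera("top"); cv2.imwrite("pics/w7.png",w);cv2.imwrite("pics/t7.png",t)
q=wproj(rack2w(S,[(-78,0,65),(-62,0,65),(-78,7,65),(-78,-7,65)])); print(q)
o=np.array([219,130]); c=cv2.resize(w[130:330,219:419],(590,590),interpolation=cv2.INTER_CUBIC)
for u in q: cv2.circle(c,tuple(int(v) for v in (u-o+.5)*2.95),3,(0,0,255),-1)
t2=cv2.resize(t[180:290,250:330],None,fx=2.6,fy=2.6); z=np.zeros((590,t2.shape[1],3),np.uint8); z[:t2.shape[0]]=t2[:590]
cv2.imwrite("pics/c9.png",np.hstack([c,z])[:, :800])
E
```

```text
[-0.1283  0.1154 -0.0881]
40.2417 [0.4648 0.2531 0.1399] [0.1879 0.1438 0.0989]
[[319.7679 217.9386]
 [319.7677 199.8946]
 [311.6361 217.9439]
 [327.8997 217.9334]]
```

View pics/c9.png

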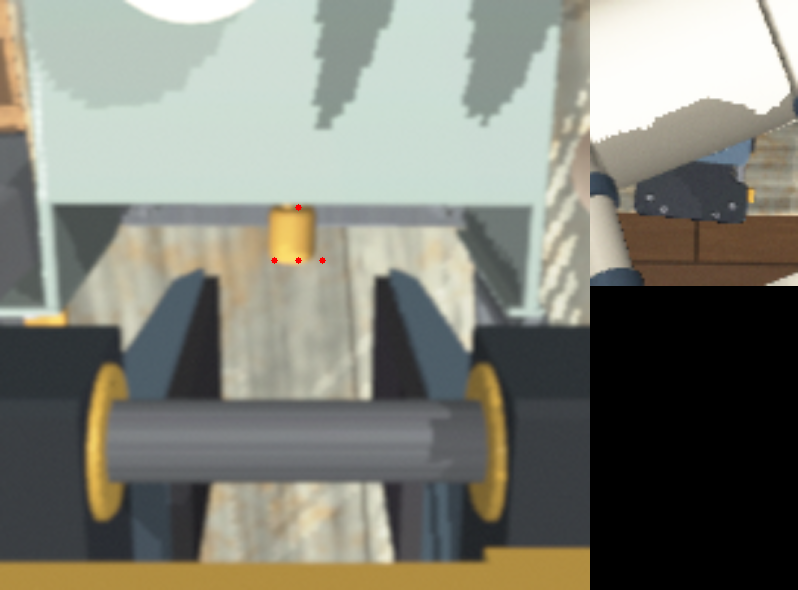

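The knob is at crop (292,235), 1.3 mm left of the jaw centre, and its outer end is where predicted. The gate is out of the way. I'll grasp and draw.

```bash
python3 - <<'E'
from h import *
g=lambda x,z,y=1.3: rack2w(S,[(x,y,z)])[0]
ctrl.move_l(g(-75,54),vel=.1,contact_N=6); b=feel(8)[0]
ctrl.command_gripper(0); p0=np.array(ctrl.current_tool_pos()); print("w",ctrl.current_grip_width()*91,p0,feel(8)[0]-b)
hit=ctrl.move_l(g(-75-60,54),vel=.04,contact_N=8); print(hit,feel(8)[0]-b)
if not hit:
    hit=ctrl.move_l(g(-75-73,54),vel=.02,contact_N=5)
p1=np.array(ctrl.current_tool_pos()); print(hit,"drawn mm",np.linalg.norm(p1-p0)*1e3,feel(8)[0]-b,ctrl.current_grip_width()*91,ctrl.current_t())
E
```

```text
w 12.319102411521559 [0.4636 0.2523 0.0543] [ 1.9222 -1.5149  4.0501]
False [ 0.956  -1.5064  7.3639]
True drawn mm 65.06865841081407 [-0.3625  2.6856  5.6564] 12.031111867525892 44.1583
```

It hit the stop at 65.07 mm. I'll release, retreat and check numerically, since my picture views are used up.

```bash
python3 - <<'E'
from h import *
ctrl.command_gripper(.4); print(feel(6)[0])
p=np.array(ctrl.current_tool_pos()); p[2]=.22; ctrl.move_l(p,vel=.15)
ctrl.movej([68.325,28.281,77.091,0,74.628,-5.472]); print(ctrl.current_t(),ctrl.current_tool_pos())
t=ctrl.read_camera("top"); s=ctrl.read_camera("scene"); cv2.imwrite("pics/t8.png",t); cv2.imwrite("pics/s8.png",s)
pt,ps=ctrl.camera_params("top"),ctrl.camera_params("scene")
for n,cam,img,old,boxes in(("top",pt,t,"top0",{"loupe":(391,219,21,21),"block":(383,243,20,18),"jar":(243,137,26,22),"pot":(241,213,25,24)}),("scene",ps,s,"scene0",{"loupe":(350,282,24,26),"block":(326,298,20,20),"jar":(293,140,22,30),"pot":(228,156,30,30)})):
    o=cv2.imread(f"pics/{old}.png")
    for k,(x,y,w,h) in boxes.items():
        r=cv2.matchTemplate(img[y-8:y+h+8,x-8:x+w+8],o[y:y+h,x:x+w],cv2.TM_CCOEFF_NORMED); _,v,_,l=cv2.minMaxLoc(r); print(n,k,"shift",l[0]-8,l[1]-8,"%.2f"%v)
# brass in top image near the rack
hsv=cv2.cvtColor(t,cv2.COLOR_BGR2HSV); m=cv2.inRange(hsv,(12,140,110),(30,255,255)); m[:150]=0;m[265:]=0;m[:,:270]=0;m[:,390:]=0
n,_,st,ce=cv2.connectedComponentsWithStats(m)
for i in range(1,n):
    if st[i,4]>12: print("brass",st[i].tolist(),ce[i].round(1))
print("knob drawn exp",proj(pt,rack2w(S,[(-135,0,65)])),"home",proj(pt,rack2w(S,[(-70,0,65)])))
for a in(1.5,1.6,1.7,1.8): print(a,"pad",proj(pt,[gate(a,[-69,99,76])]).round(1),"nose",proj(pt,[gate(a,[-12,149,75])]).round(1))
E
```

```text
[-0.0153 -0.0216  0.0426]
47.8417 [0.1754 0.5997 0.214 ]
top loupe shift 0 0 0.99
top block shift 0 0 1.00
top jar shift 0 0 1.00
top pot shift 0 0 1.00
scene loupe shift 0 0 0.98
scene block shift 0 0 1.00
scene jar shift 0 0 0.99
scene pot shift 0 0 1.00
brass [351, 150, 9, 32, 175] [354.9 165.5]
brass [363, 179, 4, 6, 16] [364.8 181.2]
brass [336, 185, 26, 1, 26] [348.5 185. ]
brass [319, 218, 12, 8, 58] [324.5 222.1]
brass [301, 251, 12, 7, 64] [306.6 254.2]
knob drawn exp [[327.111  221.5977]] home [[296.8222 218.6411]]
1.5 pad [[360.7 164.5]] nose [[379.6 194.6]]
1.6 pad [[358.  159.5]] nose [[379.8 187.6]]
1.7 pad [[354.9 154.9]] nose [[379.3 180.7]]
1.8 pad [[351.2 150.6]] nose [[378.1 173.8]]
```

```bash
python3 - <<'E'
from bench import ctrl
ctrl.sign_off(); print(ctrl.current_t())
E
```

```text
the job is handed in; nothing more can be done
the job is handed in; nothing more can be done
```

The rack is open and the job is handed in, at about 48 s. The gate stands at roughly 95°, the upper tray is out to its stop, and the arm is back at its start pose touching nothing.

- **Lever, first try:** I pressed the pad from above until the force rose near the stop. When I tried to pull, the fingertips slid outward over the low rim. The gate did not move beyond its rattle, and the press slackened during that slide.
- **Lever, second try:** I pinched the pad by its sides and turned the tool with the lever. The force rose about 1.4 N at a lever angle of about 0.38, and a picture just before had shown the bar almost fully raised.
- **Gate:** I held the lever there and swung the gate to a commanded 1.68 rad. Forces stayed under about 9 N. I then eased the lever back and let go.
- **Tray:** I drew it out by the knob until it met resistance at 65.07 mm, then released and backed away.

**Last checks:**
- In the final top picture the gate reads about 1.65 rad and the knob is within 3 px of where the drawn tray should put it.
- The jar, pot, loupe and block show no shift in either the top or the scene picture.
- I did not check separately that the bar dropped. I infer it from the lever being released. The picture allowance was used up, so these last checks were numerical.

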